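# Take the paper stop off the trimmer

## Robot

A 7-joint arm with a two-finger parallel gripper is mounted at the origin on a cart in front of the work surface, level with it; the furniture and walls round the work are solid. World frame = base frame: x ahead of the robot, y to its left, z up, the work surface at z = 0. Lengths are in m, angles in rad, forces in N, time in s.
With the tool pointing down it reaches from about 0.425 to 0.875 m from the base axis. Payload 4.7 kg.
Tool frame: the origin (TCP) lies at the very end of the fingers, on their centre line; the grasp point (between the pads) lies behind it (ctrl.tcp_to_grasp is the y of the grasp point in the tool frame, in m); y points along the fingers, x is the direction in which the jaws open and shut, and the axes are right-handed (so a half turn about y gives the same grasp; the last joint's range is limited). The gripper opens to 87 mm and grips with 3 to 60 N. Pads are 19 mm wide; open, the fingers measure 117 mm over their backs; the gripper's body (75 mm by 190 mm) begins 51 mm behind the grasp point.
Start: joints at [1.141, 0.321, -0.07, 1.45, 0.023, 1.371, -0.057], TCP at [0.279, -0.587, 0.223] pointing down, gripper open.
Joint ranges: [-2.86, 2.86], [-0.3, 2.09], [-1.38, 1.24], [0.06, 2.45], [-1.56, 4.7], [0.09, 2.05], [-2.69, 2.69]. Speed limits (rad/s): [2.57, 2.57, 3.14, 3.14, 3.14, 3.14, 3.14].

## Interface

Orientations are given as a rotation vector (axis times angle).
In Python, from bench import ctrl, get_image, workorder gives the robot as it stands.
- The arm moves only by the tool drive_tool, never from a script. Its argument "increments" is text: rows parted by semicolons, each of 5 numbers parted by spaces: the shift along the tool's x, y, z in mm, then the turn about the tool's y in degrees, then the closure in counts, from 0 (fully open) to 255 (shut). In form: tx ty tz yaw fingers; .... A call has 1 to 20 rows; each row shifts and turns the commanded pose from where the row before left it, along the tool's axes as they then stand; what a row does not reach is not made up. A row lasts 1/8 s, in which the tool goes at most 62.5 mm and 10.7 degrees, less where a joint would pass 70% of its speed; a pose out of reach is approached as far as the arm can. A call is refused whole if a number of a shift passes 62.5 or a number of a turn 10.7, either way. A call with a gripper value outside its range is refused whole. The fingers move at their own pace and stop on an object; "squeeze" is the grip in N (left out, the last holds). Time passes only in rows, so rows that do not move let the fingers close. It gives the time, the measured TCP pose, the force and the opening at its end, in the units of the state.
- ctrl.get_state(): the state, without advancing time (a new reading comes with each control period).
- get_image(name): name is "scene" or "side" or "wrist"; returns a dict with "img" (480x640x3 uint8, red, green, blue), "mtx" (3x3 intrinsics, pixels), "camera_from_world" (4x4, takes a point from world to camera coordinates). Camera axes: x right, y up, looking along -z (the intrinsics and any distortion apply to the point x, -y, -z); pixel columns grow to the right and rows downward; lengths in m; the calibration is good to about 2 mm. A picture is of the moment at which its call begins. There is no depth.
- workorder.close_job(): hands the job in, once; it reports no verdict.
The state is a dict: "time": time; "joint_positions": joint angles; "qd": joint speeds; "joint_torque": joint torques, N m; "position": TCP position; "tool_rot": TCP orientation; "ft_force": force on the tool from outside, world axes, zero at the start; "torque": the same for the moment, N m; "grip_width": opening from 0.0 (shut) to 1.0 (fully open).
Only numpy, scipy, OpenCV 4.12 (cv2) and the standard library are available. Lean on these libraries where they do the work, as an engineer would, in place of code of your own. Each camera call takes 0.05 s, during which the arm holds its last target.

## Task

Full-length sheets are to be trimmed next, so the paper stop has to come off the trimmer. Push the keeper bolt fully back, slide the stop along its track to the open end and lift it off there, then stand it on its foot in the empty half of the leather tray. Set it down rather than dropping it, and leave everything else on the desk and in the tray where it is.

Things in the scene. Friction and masses are not known exactly. Their poses are not given: they have to be found in the camera images.
- trimmer: Grey desktop paper trimmer, fixed; bed 220 x 360 mm, surface 16 mm above the desk. Origin on the desk under its centre; x from its front (robot side) to its back, y along its length, z up. Along y runs an aluminium fence 50 mm wide, centre line x = +55, y = -175 to +130 mm, top 32 mm above the desk. The cutter rail stands across its +y end: y = +142 to +178 mm, up to 70 mm above the desk.
- slot (a point): Point of the trimmer at x = 55, y = -95, z = 32 mm: top of the fence where the T-slot ends and the open end begins. From here to y = +120 mm two lips 5 mm thick leave a slot 15 mm wide over a cavity 29 mm wide and hold the stop down. From here to y = -165 mm the lips are cut away: an opening 32 mm wide, shut at y = -165 mm by an end piece level with the fence top.
- bay (a point): Point of the trimmer at x = 55, y = -140, z = 18.5 mm: the stop's origin is here when the stop has been pushed to the end of the track, its foot against the end piece. The stop lifts straight up once its origin is within 18 mm of here along y. From the stop's start it is reached by sliding along the trimmer's -y.
- bolt (a joint): Keeper bolt, flat steel bar 75 x 15.5 x 7 mm across the fence top at the trimmer's y = -83 mm. Its knob is pushed along the trimmer's +x. 0 m: across the track, blocking the stop; 0.055 m: fully back, at its end stop. The stop passes from 0.047 m on. Starts at 0 to 0.012 m; 1.5 N of friction; stays where it is left. Its guide behind the fence is 44 mm high, x = +81 to +108 mm.
- bolt_knob (a point): Centre of the bolt's upright round knob, 19 mm in diameter, 20 mm tall (45 to 65 mm above the desk); moves with the bolt.
- stop: Paper stop, 0.15 to 0.31 kg, loose but captive in the T-slot. Origin under its T-foot on the track's centre line, 18.5 mm above the desk while on the track; axes then as the trimmer's. Foot 26 (x) x 50 (y) x 7 mm, neck 12 mm wide, black block 44 (x) x 56 (y) mm at z = 13.5 to 33.5 mm, sliding on the fence top. Starts at the trimmer's y = -10 to +60 mm. Slides with 1 to 4 N.
- stop_wing (a point): Centre of the stop's upright black grip, 16 mm thick along the stop's x, 48 mm long along its y, at z = 36 to 62 mm of the stop; this point is at x = y = 0, z = 49 mm of the stop.
- stop_arm (a point): Front end of the stop's steel arm, at x = -94, y = +23.5, z = 15 mm of the stop. The arm, 9 mm thick, runs from the block over the fence to here and down to the level of the foot, so off the track the stop stands level on foot and arm. Pushing far out on the arm may jam the stop; pushing its block over the track's centre line does not.
- tray: Brown leather tray, fixed, 168 (x) x 300 (y) mm, rim 21 mm high, inside 158 x 290 mm, floor 4 mm above the desk. Origin on the desk under its centre; its y points roughly away from the robot. The half nearer to the robot (y = -145 to +30 mm) is empty; a fountain pen and an eraser lie in the far half.
- fountain_pen: Dark blue fountain pen, 134 mm long, 14 mm thick, lying across the far end of the tray. Origin under its centre.
- eraser: Eraser in a blue sleeve, 23 x 50 x 12 mm, lying in the far half of the tray. Origin under its centre.
- notebook: Green pocket notebook, 141 x 91 x 14 mm, on the desk in front of the trimmer's left end, a pencil upon it. Origin under its centre.
- letter_opener: Brass letter opener with a black grip, 195 x 17 x 8 mm, near the desk's back edge, behind the gap between trimmer and tray. Origin under its centre.
- clip_tin: Round tin, 68 mm in diameter, 30 mm high, near the desk's front edge, before the gap between trimmer and tray. Origin under its centre.

How it is judged:
On the way, in this order (a step that is already met when the one before it is completed fails the run):
1. the keeper bolt is pushed back clear of the track (at least 48 mm) (value of joint bolt above 0.048 m), for 0.2 s.
2. the stop has been slid along the track into the open end, still down on the fence (y of stop in the frame of trimmer between -0.15 and -0.121 m and x of stop in the frame of trimmer between 0.049 and 0.061 m and z of stop in the frame of trimmer below 0.0225 m), for 0.2 s.
At the end, for the whole second after the job is handed in: The paper stop stands on its foot on the floor of the leather tray, wholly inside the rim (foot within 5 mm of the tray's floor, leaning less than 0.08 rad), its origin at most 40 mm beyond the tray's middle, released and at rest (x of stop in the frame of tray between -0.085 and 0.085 m and y of stop in the frame of tray between -0.15 and 0.15 m and y of stop in the frame of tray below 0.04 m and z of stop in the frame of tray between 0.001 and 0.009 m and angle between stop's own z axis and vertical below 0.08 rad and linear speed of stop below 0.02 m/s and angular speed of stop below 0.2 rad/s); the robot touches nothing.
It fails at once if the stop is let go more than 25 mm above the tray's floor (x of stop in the frame of tray between -0.085 and 0.085 m and y of stop in the frame of tray between -0.15 and 0.15 m and z of stop in the frame of tray above 0.029 m and contact force between the fingers and stop below 0.05 N).
It fails at once if another thing on the desk or in the tray is moved by more than 15 mm (distance of any of fountain_pen, eraser, notebook, letter_opener, clip_tin from where it was at the start of the episode above 0.015 m).
It also fails if it takes over 64 s, if anything falls off the work surface, if the arm or the gripper's body presses on something with over 40 N, if the wrist force passes 120 N, or if a joint passes its speed limit or range.

## Working session

There is one attempt and no reset: what is moved stays moved. The work goes in short steps, Python scripts to look and compute and a tool call to move; the robot and the scene stay as the last step left them, time stands still between calls to the robot, and variables do not carry over. Pictures are saved under pics/ and viewed, and the job is handed in when it is done.

Besides the shell and the picture viewer there is one more tool, called as name(argument=value, ...) on one line, values as JSON. drive_tool: Moves the arm, as the interface text tells. Its arguments: {"type":"object","properties":{"increments":{"type":"string"},"squeeze":{"type":"number"}},"required":["increments"]}

```bash
mkdir -p pics
cat > h.py <<'E'
import numpy as np, cv2
from bench import ctrl, get_image, workorder
def snap(name,fn):
    d=get_image(name); cv2.imwrite('pics/'+fn,cv2.cvtColor(d['img'],cv2.COLOR_RGB2BGR)); np.savez('pics/'+fn+'.npz',img=d['img'],mtx=d['mtx'],T=d['camera_from_world'],dist=np.array(d.get('dist',[0]*5),float)); return d
def load(fn): return np.load('pics/'+fn+'.npz')
def ray(d,u,v):
    K=d['mtx'];T=d['T'] if 'T' in d else d['camera_from_world']
    p=cv2.undistortPoints(np.array([[[u,v]]],float),K,d['dist'] if 'dist' in d else None)[0,0]
    c=np.array([p[0],-p[1],-1]); R=T[:3,:3];t=T[:3,3]
    return -R.T@t, R.T@c
def onz(d,u,v,z):
    o,r=ray(d,u,v); return o+r*(z-o[2])/r[2]
def proj(d,P):
    T=d['T']; c=T[:3,:3]@np.array(P)+T[:3,3]; q=d['mtx']@np.array([c[0],-c[1],-c[2]]); return q[:2]/q[2]
E
python3 - <<'E'
from h import *
for n in ['scene','side','wrist']:
    d=snap(n,n+'0.png'); print(n,d.keys(),d['mtx'].tolist(),np.round(d['camera_from_world'],3).tolist())
print(ctrl.get_state(), ctrl.tcp_to_grasp)
E
```

```text
scene dict_keys(['img', 'mtx', 'camera_from_world']) [[479.06052898314323, 0.0, 308.24701492007557], [0.0, 479.06052898314323, 243.40811631866228], [0.0, 0.0, 1.0]] [[-0.702, -0.712, 0.005, 0.285], [0.464, -0.452, 0.762, -0.343], [-0.541, 0.537, 0.648, -0.86], [0.0, 0.0, 0.0, 1.0]]
side dict_keys(['img', 'mtx', 'camera_from_world']) [[434.9402520563435, 0.0, 316.4559117760744], [0.0, 434.9402520563435, 237.91347813504794], [0.0, 0.0, 1.0]] [[0.991, -0.13, -0.007, -0.548], [0.067, 0.467, 0.882, -0.067], [-0.112, -0.875, 0.472, -1.252], [0.0, 0.0, 0.0, 1.0]]
wrist dict_keys(['img', 'mtx', 'camera_from_world']) [[381.9393880192696, 0.0, 316.54822561255133], [0.0, 381.9393880192696, 242.11084181893344], [0.0, 0.0, 1.0]] [[0.43, -0.903, -0.003, -0.648], [0.868, 0.414, -0.274, 0.035], [0.249, 0.115, 0.962, -0.391], [0.0, 0.0, 0.0, 1.0]]
{'time': 0.15, 'joint_positions': array([ 1.14114363,  0.32165269, -0.07009052,  1.45138399,  0.02263685,
        1.37081211, -0.05689926]), 'qd': array([ 0.00019037, -0.00017848,  0.00036722, -0.00389681, -0.00119187,
       -0.0007505 , -0.00044612]), 'joint_torque': array([-3.08629942e-04, -4.91793895e+01, -4.04594354e-01, -3.12874389e+01,
       -6.38895482e-02,  4.05098428e-02,  1.19207252e-04]), 'position': array([ 0.27883542, -0.58669225,  0.22171826]), 'tool_rot': array([-1.38636582,  0.87738308, -0.87524544]), 'ft_force': array([-0.31727288,  0.27665945, -0.46160926]), 'torque': array([ 0.02223464,  0.02657861, -0.01108176]), 'grip_width': 1.0032972183427562} -0.0187
```

View pics/scene0.png

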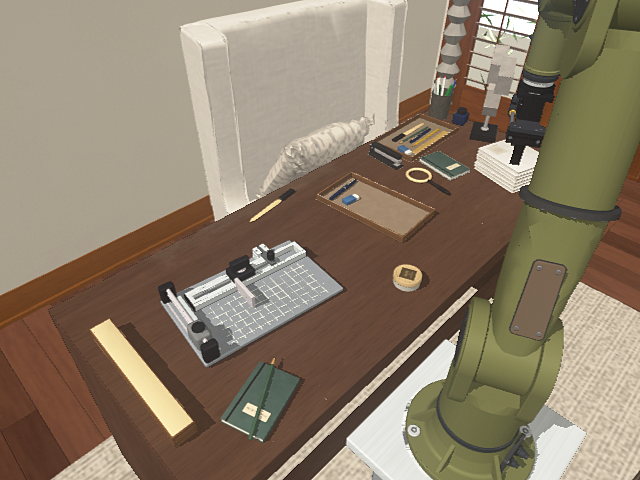

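View pics/side0.png

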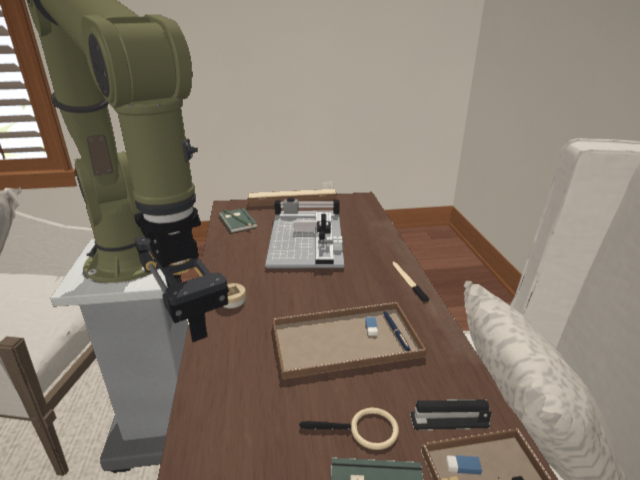

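View pics/wrist0.png

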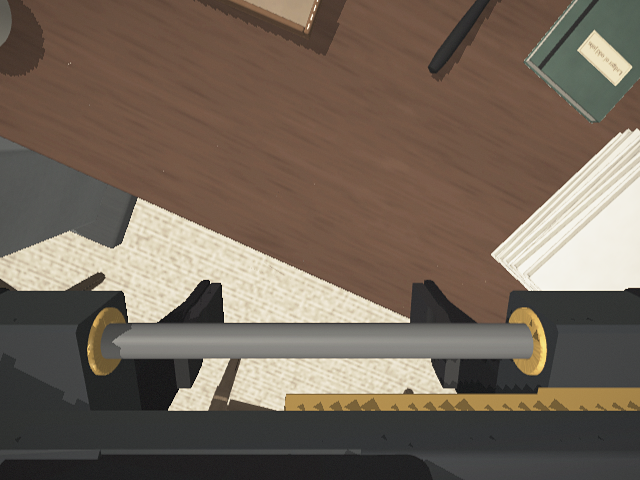

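The scene view shows the trimmer around (255,300), the tray around (380,205) and the tin at (407,277). The side view shows the trimmer at (308,235) and the tray at (345,340). I'll zoom in on both.

Run:
```python
import cv2
a=cv2.imread('pics/scene0.png'); cv2.imwrite('pics/z1.png',cv2.resize(a[225:370,150:350],None,fx=4,fy=4,interpolation=cv2.INTER_CUBIC))
cv2.imwrite('pics/z2.png',cv2.resize(a[165:245,310:445],None,fx=5,fy=5,interpolation=cv2.INTER_CUBIC))
a=cv2.imread('pics/side0.png'); cv2.imwrite('pics/z3.png',cv2.resize(a[190:275,255:355],None,fx=7,fy=7,interpolation=cv2.INTER_CUBIC))
cv2.imwrite('pics/z4.png',cv2.resize(a[300:385,265:430],None,fx=4.5,fy=4.5,interpolation=cv2.INTER_CUBIC))
```

```text
(no output)
```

View pics/z1.png

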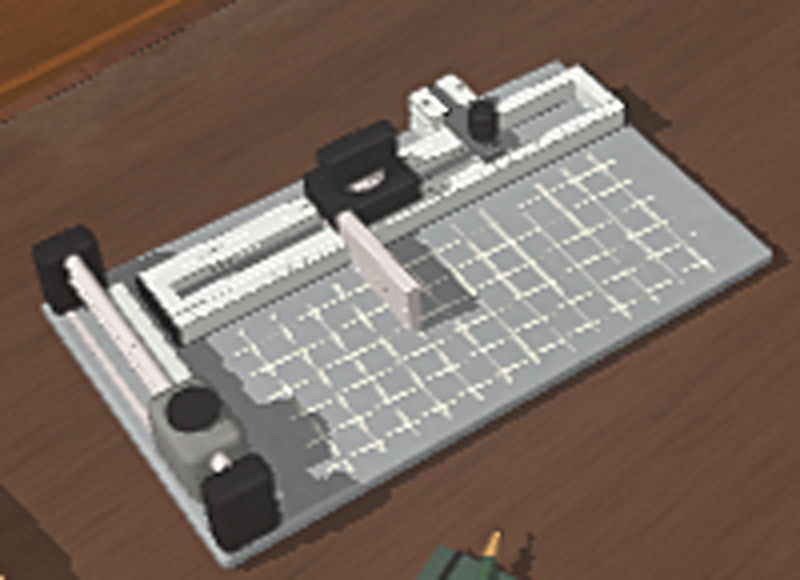

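View pics/z2.png

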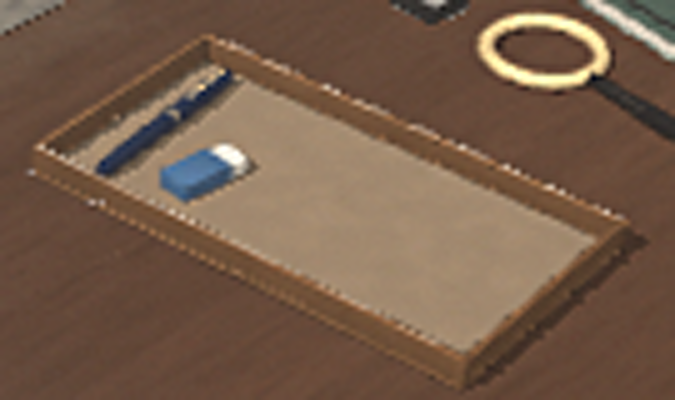

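View pics/z3.png

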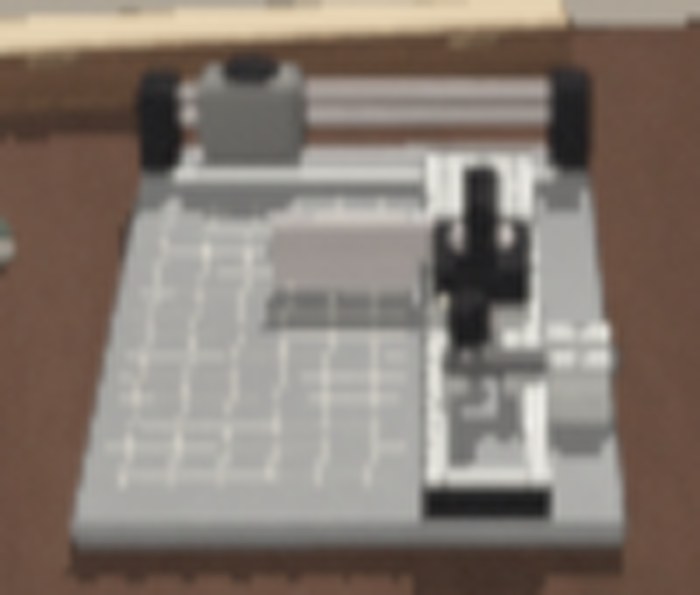

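View pics/z4.png

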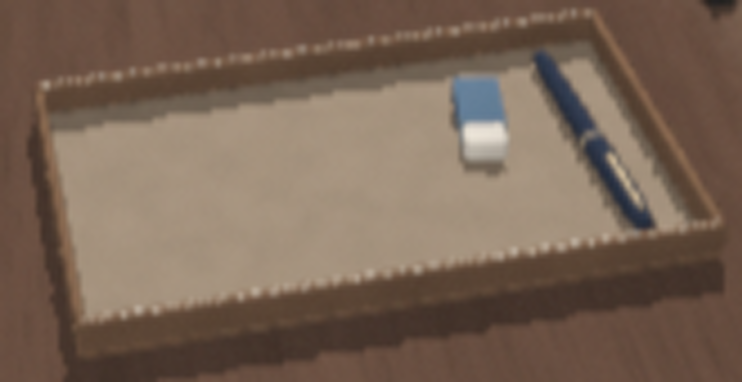

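```bash
cat > m.py <<'E'
from h import *
S=load('scene0.png');D=load('side0.png')
def P(d,x,y,x0,y0,s,z): return onz(d,x0+(x+.5)/s-.5,y0+(y+.5)/s-.5,z)
a=lambda x,y,z:P(S,x,y,150,225,4,z)
b=lambda x,y,z:P(S,x,y,310,165,5,z)
c=lambda x,y,z:P(D,x,y,255,190,7,z)
e=lambda x,y,z:P(D,x,y,265,300,4.5,z)
E
python3 - <<'E'
from m import *
np.set_printoptions(precision=4,suppress=True)
print('cams',ray(S,0,0)[0],ray(D,0,0)[0])
print('bed S',*[a(x,y,.016) for x,y in[(228,555),(772,248),(560,63),(43,307)]])
print('bed D',*[c(x,y,.016) for x,y in[(73,525),(625,520)]])
F=[a(x,y,.032) for x,y in[(580,66),(626,105),(182,320),(140,279)]];print('fence S',*F)
print('fence D',*[c(x,y,.032) for x,y in[(424,485),(551,485),(428,156),(535,156)]])
print('knob S',a(484,103,.065),'D',c(470,292,.065))
print('wing S',a(318,155,.0805),a(392,123,.0805), 'D',c(481,168,.0805),c(481,225,.0805))
b_=[b(x,y,.021) for x,y in[(207,37),(630,222),(465,354),(35,150)]];print('tray S',*b_)
e_=[e(x,y,.021) for x,y in[(594,12),(40,85),(78,325),(720,220)]];print('tray D',*e_)
print(np.mean(b_,0),np.mean(e_,0))
for d in(b_,e_):print([np.linalg.norm(d[i]-d[i-1]) for i in range(4)], np.degrees(np.arctan2(*(d[0]-d[1])[1::-1])),np.degrees(np.arctan2(*(d[3]-d[2])[1::-1])))
print([np.linalg.norm(F[i]-F[i-1]) for i in range(4)],[np.degrees(np.arctan2(*(F[i]-F[j])[1::-1])) for i,j in[(2,1),(3,0)]])
E
```

```text
cams [-0.1058  0.5097  0.8177] [ 0.4085 -1.1352  0.646 ]
bed S [0.4417 0.2494 0.016 ] [ 0.3961 -0.1028  0.016 ] [ 0.6057 -0.1286  0.016 ] [0.6523 0.226  0.016 ]
bed D [ 0.3966 -0.1013  0.016 ] [ 0.6125 -0.1282  0.016 ]
fence S [ 0.5804 -0.123   0.032 ] [ 0.5331 -0.1176  0.032 ] [0.5755 0.1823 0.032 ] [0.6178 0.1814 0.032 ]
fence D [ 0.5342 -0.117   0.032 ] [ 0.5835 -0.124   0.032 ] [0.5753 0.1883 0.032 ] [0.6263 0.1809 0.032 ]
knob S [ 0.5666 -0.0319  0.065 ] D [ 0.5663 -0.0194  0.065 ]
wing S [0.5846 0.0758 0.0805] [0.5766 0.0287 0.0805] D [0.5836 0.0679 0.0805] [0.5754 0.0114 0.0805]
tray S [ 0.7106 -0.4871  0.021 ] [ 0.4155 -0.5116  0.021 ] [ 0.4093 -0.3505  0.021 ] [ 0.6986 -0.3224  0.021 ]
tray D [ 0.7029 -0.3256  0.021 ] [ 0.4096 -0.346   0.021 ] [ 0.4187 -0.5114  0.021 ] [ 0.714  -0.4868  0.021 ]
[ 0.5585 -0.4179  0.021 ] [ 0.5613 -0.4174  0.021 ]
[np.float64(0.1651456418612753), np.float64(0.2961720050097277), np.float64(0.16118539322020994), np.float64(0.2905779815981136)] 4.752090420960798 5.563467429249269
[np.float64(0.16159417463182374), np.float64(0.2940493211382061), np.float64(0.1655881959111933), np.float64(0.29630960665131995)] 3.9851980475152304 4.75414858562137
[np.float64(0.3067040061030312), np.float64(0.04763268805945832), np.float64(0.3029057582216561), np.float64(0.04236896948264772)] [np.float64(81.95872735397698), np.float64(82.99530032565396)]
```

```bash
cat >> h.py <<'E'
from scipy.spatial.transform import Rotation as Ro
np.set_printoptions(precision=4,suppress=True)
yaw=np.radians(-7.2); X=np.array([np.cos(yaw),np.sin(yaw),0]);Y=np.array([-np.sin(yaw),np.cos(yaw),0]);O=np.array([.5245,.0605,0])
def tr(x,y,z): return O+(X*x+Y*y)/1000+np.array([0,0,z/1000])
def inv(p): q=np.array(p)-O; return np.array([q@X,q@Y,q[2]])*1000
def st():
    s=ctrl.get_state(); R=Ro.from_rotvec(s['tool_rot']).as_matrix(); 
    print('t',round(s['time'],2),'pos',s['position'],'R cols',R.T.round(3).tolist(),'f',s['ft_force'],'g',s['grip_width'],'trim',inv(s['position']).round(1)); return s,R
def plan(target,jaw=None):
    s,R=st(); 
    print('shift tool mm',(R.T@(np.array(target)-s['position'])*1000).round(1),'target',target)
    if jaw is not None:
        j=R.T@jaw; a=np.degrees(np.arctan2(-j[2],j[0])); a=(a+90)%180-90; print('yaw deg',a)
E
python3 - <<'E'
from h import *
plan(tr(10,-83,150),Y)
E
```

```text
t 0.15 pos [ 0.2788 -0.5867  0.2217] R cols [[0.429, -0.903, -0.001], [-0.001, 0.001, -1.0], [0.903, 0.429, -0.0]] f [-0.3173  0.2767 -0.4616] g 1.0032972183427562 trim [-162.6 -672.9  221.7]
shift tool mm [-403.6   72.3  463.4] target [ 0.524  -0.0231  0.15  ]
yaw deg 32.627346663398754
```

drive_tool(increments="-33.6 0 38.6 0 0;-33.6 0 38.6 0 0;-33.6 0 38.6 0 0;-33.6 0 38.6 0 0;-33.6 0 38.6 0 0;-33.6 0 38.6 0 0;-33.6 0 38.6 0 0;-33.6 0 38.6 0 0;-33.6 0 38.6 0 0;-33.6 0 38.6 0 0;-33.6 0 38.6 0 0;-33.6 0 38.6 0 0;0 0 0 8.2 0;0 0 0 8.2 0;0 0 0 8.2 0;0 0 0 8.2 0;0 0 0 0 0;0 0 0 0 0")

```text
time: 2.4
position: [0.5242, -0.024, 0.2224]
tool_rot: [-1.147, 1.302, -1.302]
ft_force: [-0.5, 0.1, 0.1]
grip_width: 0.997
```

Run:
```python
from h import *
snap('wrist','w1.png');snap('scene','s1.png')
plan(tr(10,-83,150),Y)
```

```text
t 2.5 pos [ 0.5242 -0.024   0.2225] R cols [[-0.127, -0.992, 0.0], [-0.0, -0.0, -1.0], [0.992, -0.127, -0.0]] f [ 0.0482 -0.662   0.0887] g 1.0026613805200038 trim [ 10.3 -83.9 222.5]
shift tool mm [-0.9 72.5 -0.3] target [ 0.524  -0.0231  0.15  ]
yaw deg -0.08683442911274142
```

View pics/w1.png

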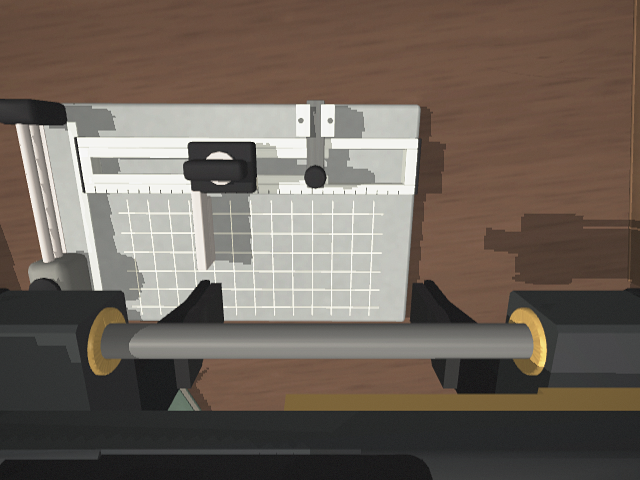

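Run:
```python
import cv2
a=cv2.imread('pics/w1.png')
cv2.imwrite('pics/z5.png',cv2.resize(a[95:205,170:430],None,fx=3,fy=3,interpolation=cv2.INTER_CUBIC))
from h import *
W=load('w1.png')
for n,u,v,z in [('fence-yback',418.5,138.5,.032),('fence-yfront',418.5,193,.032),('fence+yb',77,137.5,.032),('fence+yf',84,193,.032),('bed-yb',420,106,.016),('bed-yf',407,320.5,.016),('knob',315,176.5,.065),('wingA',184,169,.0805),('wingB',246.5,169,.0805),('endpieceinner',404,170,.032)]:
    p=onz(W,u,v,z); print(n,p,inv(p).round(1))
```

```text
fence-yback [ 0.5819 -0.1227  0.032 ] [  79.9 -174.5   32. ]
fence-yfront [ 0.5331 -0.1201  0.032 ] [  31.2 -178.1   32. ]
fence+yb [0.6208 0.1788 0.032 ] [ 80.7 129.4  32. ]
fence+yf [0.5719 0.187  0.032 ] [ 31.2 131.5  32. ]
bed-yb [ 0.6096 -0.1296  0.016 ] [ 108.2 -177.9   16. ]
bed-yf [ 0.3953 -0.1048  0.016 ] [-107.5 -180.2   16. ]
knob [ 0.5637 -0.0276  0.065 ] [ 49.9 -82.5  65. ]
wingA [0.584  0.0733 0.0805] [57.4 20.2 80.5]
wingB [0.5779 0.0247 0.0805] [ 57.4 -28.8  80.5]
endpieceinner [ 0.5558 -0.1081  0.032 ] [  52.2 -163.4   32. ]
```

View pics/z5.png

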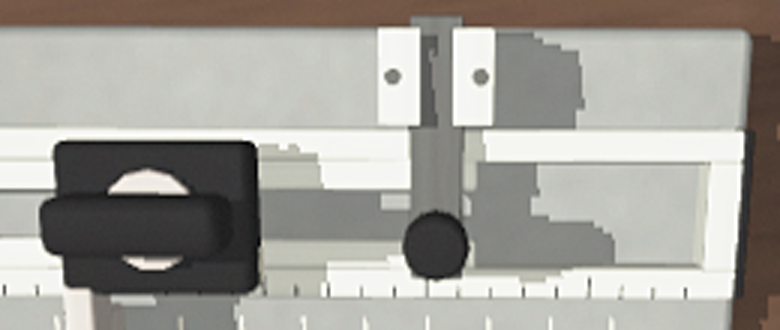

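drive_tool(increments="0 0 0 0 255;0 40 -8 0 255;0 40 0 0 255;0 40 0 0 255;0 30 0 0 255;0 20 0 0 255;0 0 0 0 255;0 0 0 0 255", squeeze=20)

```text
time: 3.5
position: [0.5171, -0.023, 0.0534]
tool_rot: [-1.145, 1.302, -1.304]
ft_force: [-0.4, 0.6, 0.7]
grip_width: 0.173
```

Run:
```python
from h import *
snap('wrist','w2.png');snap('side','d2.png')
plan(tr(10,-83,52),Y)
a=cv2.imread('pics/w2.png');b=cv2.imread('pics/d2.png')[150:310,220:430]
cv2.imwrite('pics/c2.png',np.vstack([a[:300],cv2.resize(b,(394,300))[:, :].copy() if False else cv2.copyMakeBorder(cv2.resize(b,(394,300)),0,0,0,246,0)]))
```

```text
t 3.6 pos [ 0.5174 -0.0231  0.0538] R cols [[-0.128, -0.992, 0.0], [0.002, -0.0, -1.0], [0.992, -0.128, 0.002]] f [1.3065 0.7716 0.748 ] g 0.07875489020369761 trim [  3.4 -83.8  53.8]
shift tool mm [-0.8  1.8  6.6] target [ 0.524  -0.0231  0.052 ]
yaw deg -0.17096253298700503
```

View pics/c2.png

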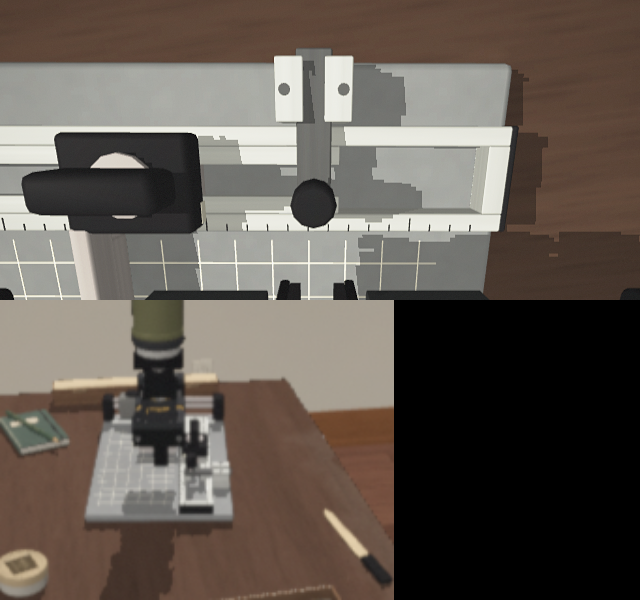

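drive_tool(increments="0 0 10 0 255;0 0 10 0 255;0 0 8 0 255;0 0 8 0 255;0 0 8 0 255;0 0 8 0 255;0 0 8 0 255;0 0 6 0 255;0 0 4 0 255;0 0 0 0 255")

```text
time: 4.85
position: [0.5862, -0.0321, 0.0525]
tool_rot: [-1.145, 1.303, -1.304]
ft_force: [-0.4, -0.9, 0.3]
grip_width: 0.003
```

Run:
```python
from h import *
snap('wrist','w3.png');st()
```

```text
t 4.9 pos [ 0.5862 -0.032   0.0526] R cols [[-0.128, -0.992, -0.0], [0.001, -0.0, -1.0], [0.992, -0.128, 0.001]] f [-0.5251  0.0581  0.5824] g 0.0035642898665998028 trim [ 72.8 -84.1  52.6]
```

View pics/w3.png

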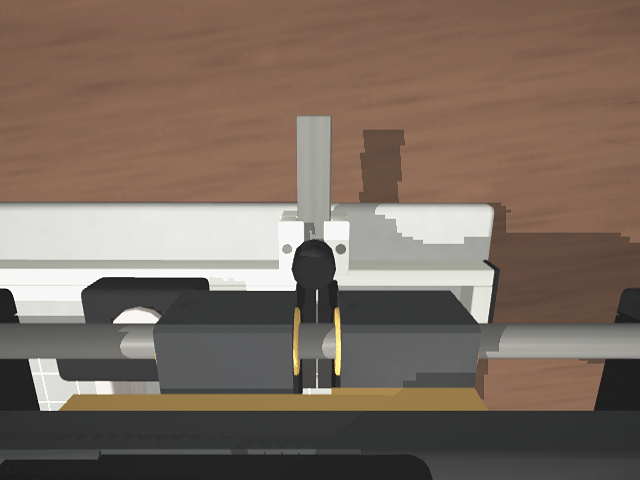

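The knob at (314,262) is moving back with the fingers. I'll push on in small steps to the end stop.

drive_tool(increments="0 0 3 0 255;0 0 3 0 255;0 0 2 0 255;0 0 0 0 255")

```text
time: 5.4
position: [0.5939, -0.0331, 0.0525]
tool_rot: [-1.145, 1.303, -1.303]
ft_force: [-0.5, 0.1, -0.1]
grip_width: 0.009
```

drive_tool(increments="0 0 2 0 255;0 0 1 0 255;0 0 0 0 255")

```text
time: 5.78
position: [0.5968, -0.0334, 0.0525]
tool_rot: [-1.146, 1.303, -1.303]
ft_force: [-1.1, 0.3, 0.9]
grip_width: 0.001
```

drive_tool(increments="0 0 2 0 255;0 0 0 0 255")

```text
time: 6.02
position: [0.5978, -0.0334, 0.0523]
tool_rot: [-1.147, 1.305, -1.302]
ft_force: [-4.2, 1.0, 2.9]
grip_width: 0.007
```

drive_tool(increments="0 0 2 0 255;0 0 0 0 255")

```text
time: 6.28
position: [0.5981, -0.0333, 0.0521]
tool_rot: [-1.15, 1.307, -1.3]
ft_force: [-9.9, 0.9, 4.7]
grip_width: 0.005
```

The force rises to about 10 N, so the bolt is at its end stop. I'll back off, rise, turn the jaws along the trimmer's x and open over the stop.

drive_tool(increments="0 0 -15 0 255;0 0 -15 0 255;0 -30 0 0 255;0 -40 0 0 255;0 -40 0 0 200;0 -20 0 0 60;-20 0 0 0 60;-30 0 0 0 60;-28 0 0 0 60;0 0 0 0 60;0 0 0 0 60")

```text
time: 7.65
position: [0.581, 0.0461, 0.1825]
tool_rot: [-1.146, 1.303, -1.305]
ft_force: [-0.1, -0.5, -0.6]
grip_width: 0.708
```

Run:
```python
from h import *
snap('wrist','w4.png');s,R=st();plan(tr(56,-4.5,56),X);print(s['joint_positions'])
```

```text
t 7.7 pos [0.581  0.0456 0.1825] R cols [[-0.13, -0.991, 0.001], [0.0, -0.001, -1.0], [0.991, -0.13, 0.0]] f [ 0.1043 -0.6026 -0.5489] g 0.7312442296318902 trim [ 57.9  -7.7 182.5]
t 7.7 pos [0.581  0.0456 0.1825] R cols [[-0.13, -0.991, 0.001], [0.0, -0.001, -1.0], [0.991, -0.13, 0.0]] f [ 0.1043 -0.6026 -0.5489] g 0.7312442296318902 trim [ 57.9  -7.7 182.5]
shift tool mm [ -3.4 126.5  -2. ] target [0.5795 0.049  0.056 ]
yaw deg 89.72416903788661
[ 0.3839  0.2505 -0.5914  1.6612  0.1463  1.274  -1.9373]
```

View pics/w4.png

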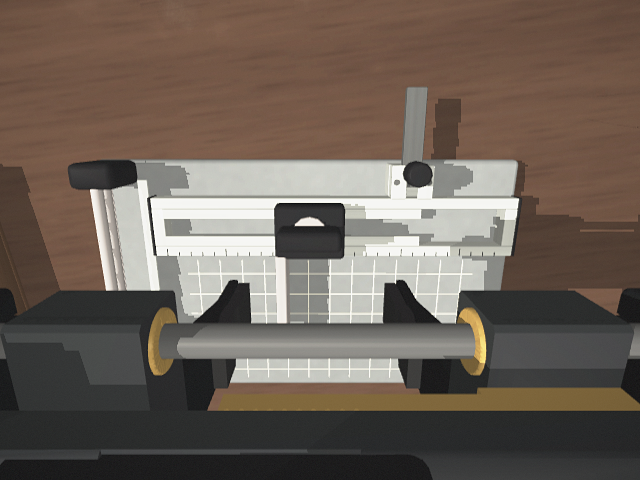

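drive_tool(increments="0 0 0 -10 60;0 0 0 -10 60;0 0 0 -10 60;0 0 0 -10 60;0 0 0 -10 60;0 0 0 -10 60;0 0 0 -10 60;0 0 0 -10 60;0 0 0 -10.2 60;0 0 0 0 60")

```text
time: 8.95
position: [0.581, 0.0456, 0.1824]
tool_rot: [-1.569, 0.102, -0.102]
ft_force: [-0.2, -0.2, -0.5]
grip_width: 0.764
```

Run:
```python
from h import *
W=load('w4.png'); print('knob',inv(onz(W,417.5,172,.065)))
for u,v,z in [(275,232,.0805),(344,232,.0805),(516.5,198,.032),(511,255.5,.032)]: print(inv(onz(W,u,v,z)))
snap('wrist','w5.png');snap('scene','s5.png');snap('side','d5.png');s,R=st();plan(tr(56,-4.5,56),X);print(s['joint_positions'])
a=cv2.imread('pics/s5.png')[200:370,140:360];b=cv2.imread('pics/d5.png')[180:280,240:370]
cv2.imwrite('pics/c5.png',np.hstack([cv2.resize(a,(388,300)),cv2.resize(b,(390,300))]))
```

```text
knob [104.9755 -80.4502  65.    ]
[64.4906 22.3403 80.5   ]
[ 64.3336 -26.8843  80.5   ]
[  80.351  -172.1326   32.    ]
[  30.5852 -174.3863   32.    ]
t 9.1 pos [0.581  0.0464 0.1825] R cols [[0.992, -0.129, 0.0], [0.0, -0.0, -1.0], [0.129, 0.992, -0.0]] f [ 0.1092 -0.2963 -0.6471] g 0.7633859727650447 trim [ 57.8  -6.9 182.5]
t 9.1 pos [0.581  0.0464 0.1825] R cols [[0.992, -0.129, 0.0], [0.0, -0.0, -1.0], [0.129, 0.992, -0.0]] f [ 0.1092 -0.2963 -0.6471] g 0.7633859727650447 trim [ 57.8  -6.9 182.5]
shift tool mm [ -1.8 126.5   2.4] target [0.5795 0.049  0.056 ]
yaw deg -0.19131864865167358
[ 0.5527  0.2927 -0.8031  1.6555  0.2185  1.2864 -0.4199]
```

View pics/w5.png

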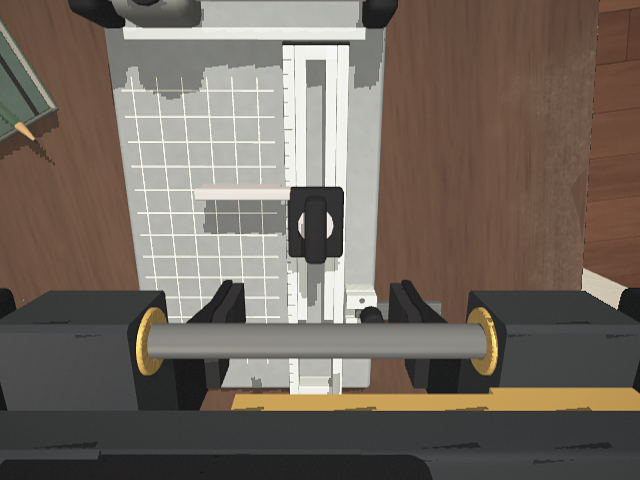

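View pics/c5.png

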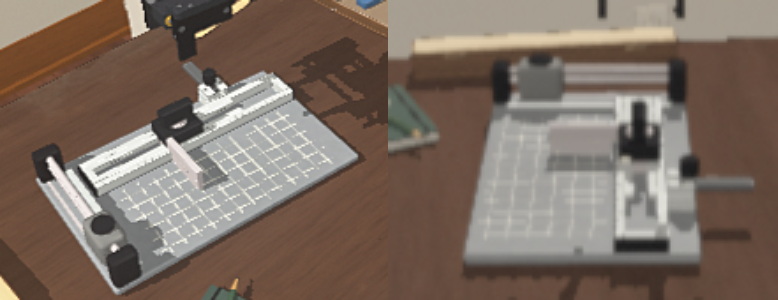

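Run:
```python
from h import *
W=load('w5.png'); 
for u,v,z in [(305,225,.0805),(327,225,.0805),(316,196,.0805),(316,263,.0805),(316.5,40,.032),(288,187,.052),(343,187,.052),(349,45,.032),(284,45,.032),(295,280,.032)]: print(u,v,z,inv(onz(W,u,v,z)).round(1))
a=cv2.imread('pics/w5.png')[175:275,270:370];cv2.imwrite('pics/z6.png',cv2.resize(a,None,fx=5,fy=5,interpolation=cv2.INTER_CUBIC))
```

```text
305 225 0.0805 [48.9  4.9 80.5]
327 225 0.0805 [64.5  4.9 80.5]
316 196 0.0805 [56.8 25.6 80.5]
316 263 0.0805 [ 56.6 -23.5  80.5]
316.5 40 0.032 [ 57.4 133.8  32. ]
288 187 0.052 [35.3 28.1 52. ]
343 187 0.052 [77.4 27.9 52. ]
349 45 0.032 [ 81.5 130.3  32. ]
284 45 0.032 [ 33.3 130.5  32. ]
295 280 0.032 [ 38.  -55.9  32. ]
```

View pics/z6.png

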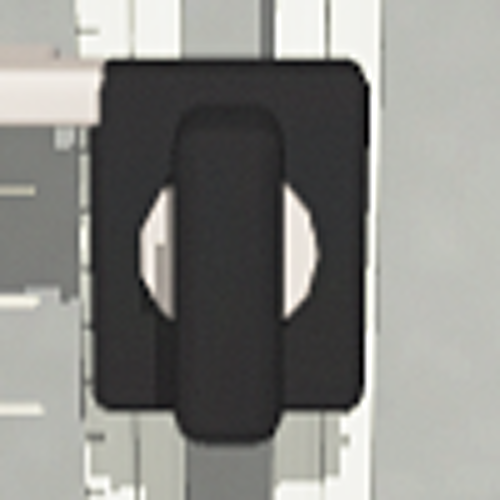

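drive_tool(increments="-1 30 6 -0.2 60;0 40 0 0 60;0 35 0 0 60;0 20 0 0 60;0 0 0 0 60;0 0 0 0 160;0 0 0 0 255;0 0 0 0 255;0 0 0 0 255;0 0 0 0 255;0 0 0 0 255", squeeze=40)

```text
time: 10.48
position: [0.5808, 0.0533, 0.0576]
tool_rot: [-1.569, 0.095, -0.096]
ft_force: [0.5, 0.2, -3.5]
grip_width: 0.179
```

Run:
```python
from h import *
snap('wrist','w6.png');snap('side','d6.png');s,R=st();print(s['torque'])
a=cv2.imread('pics/w6.png')[:,100:540];b=cv2.imread('pics/d6.png')[150:280,240:370]
cv2.imwrite('pics/c6.png',np.hstack([cv2.resize(a,(400,436)),cv2.resize(b,(400,436))]))
```

```text
t 10.57 pos [0.5807 0.0533 0.0575] R cols [[0.993, -0.121, 0.0], [0.0, -0.0, -1.0], [0.121, 0.993, -0.0]] f [ 0.552   0.2447 -0.1834] g 0.18358979026393676 trim [56.7 -0.1 57.5]
[-0.0235 -0.1431  0.0184]
```

View pics/c6.png

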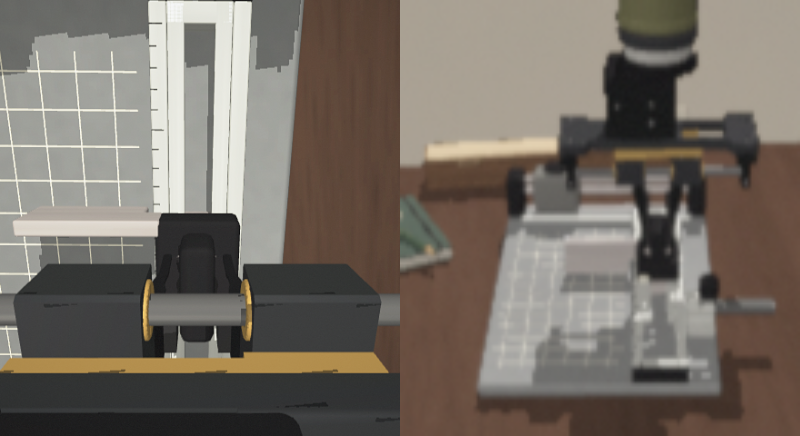

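The wing is gripped (16 mm opening). Now I'll slide the stop along -y (tool -z).

drive_tool(increments="0 0 -3 0 255;0 0 -6 0 255;0 0 -8 0 255;0 0 -8 0 255;0 0 -8 0 255;0 0 -8 0 255;0 0 -8 0 255;0 0 -8 0 255")

```text
time: 11.58
position: [0.5736, -0.0039, 0.0575]
tool_rot: [-1.569, 0.096, -0.096]
ft_force: [0.7, 1.8, -2.4]
grip_width: 0.181
```

drive_tool(increments="0 0 -8 0 255;0 0 -8 0 255;0 0 -8 0 255;0 0 -8 0 255;0 0 -8 0 255;0 0 -8 0 255;0 0 -8 0 255;0 0 -8 0 255;0 0 -8 0 255;0 0 -5 0 255;0 0 0 0 255;0 0 0 0 255;0 0 0 0 255")

```text
time: 13.2
position: [0.5643, -0.0796, 0.0575]
tool_rot: [-1.569, 0.095, -0.095]
ft_force: [-0.2, -0.5, -1.6]
grip_width: 0.181
```

Run:
```python
from h import *
snap('wrist','w7.png');snap('side','d7.png');snap('scene','s7.png');s,R=st();print(s['torque'])
a=cv2.imread('pics/s7.png')[200:370,140:360];b=cv2.imread('pics/d7.png')[150:280,240:370]
cv2.imwrite('pics/c7.png',np.hstack([cv2.resize(a,(400,309)),cv2.resize(b,(309,309))]))
```

```text
t 13.35 pos [ 0.5644 -0.0795  0.0575] R cols [[0.993, -0.121, -0.0], [-0.0, -0.0, -1.0], [0.121, 0.993, -0.0]] f [-0.1639 -0.3928 -0.8577] g 0.1803824223924079 trim [  57.1 -133.9   57.5]
[-0.1683 -0.08    0.0169]
```

View pics/c7.png

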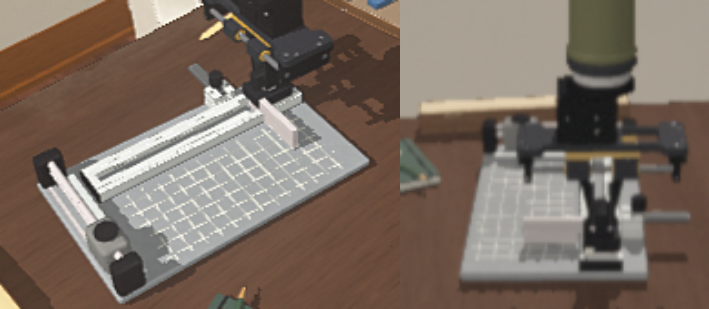

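View pics/w7.png

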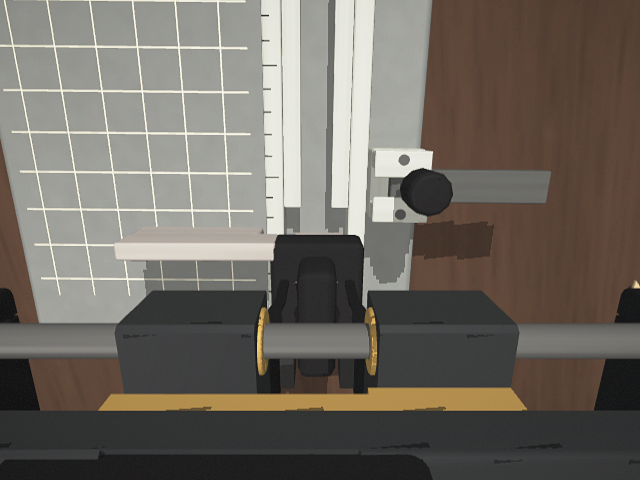

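Run:
```python
from h import *
W=load('w7.png'); 
for n,u,v,z in [('blockedge',320,236,.052),('lipend',345,207,.032),('knob',426,188,.065)]: print(n,inv(onz(W,u,v,z)).round(1))
```

```text
blockedge [  57.8 -103.7   52. ]
lipend [ 70.3 -94.1  32. ]
knob [100.4 -80.   65. ]
```

The stop's origin is at y ≈ -133 (the lip end used as a check reads within 1 mm), so it is inside the window. Lifting slowly.

drive_tool(increments="0 0 0 0 255;0 -4 0 0 255;0 -5 0 0 255;0 -6 0 0 255;0 -8 0 0 255;0 0 0 0 255", squeeze=55)

```text
time: 14.1
position: [0.5651, -0.0797, 0.0816]
tool_rot: [-1.569, 0.094, -0.097]
ft_force: [0.6, -0.2, -2.9]
grip_width: 0.176
```

drive_tool(increments="0 -12 0 0 255;0 -16 0 0 255;0 -20 0 0 255;0 -20 0 0 255;0 -10 0 0 255;0 0 0 0 255")

```text
time: 14.85
position: [0.565, -0.0798, 0.1596]
tool_rot: [-1.569, 0.094, -0.097]
ft_force: [-0.4, -0.2, -2.3]
grip_width: 0.181
```

Run:
```python
from h import *
s,R=st();print(s['torque'])
snap('side','d8.png');snap('scene','s8.png')
a=cv2.imread('pics/s8.png')[150:350,200:440];b=cv2.imread('pics/d8.png')[120:320,220:400]
cv2.imwrite('pics/c8.png',np.hstack([cv2.resize(a,(420,350)),cv2.resize(b,(315,350))]))
S0=load('scene0.png')
import m
b_=[m.b(x,y,.021) for x,y in[(207,37),(630,222),(465,354),(35,150)]]
ty=np.array([np.cos(np.radians(4.75)),np.sin(np.radians(4.75)),0]);tx=np.array([ty[1],-ty[0],0]);T=np.array([.560,-.418,0])
tgt=T-.018*ty; plan(np.array([tgt[0],tgt[1],.18]),ty)
for n,x,y in [('eraser',205,180),('eraser r',245,165)]: q=m.b(x,y,.016)-T; print(n,q@tx,q@ty)
```

```text
t 14.85 pos [ 0.565  -0.0798  0.1596] R cols [[0.993, -0.122, 0.002], [0.002, -0.001, -1.0], [0.122, 0.993, -0.001]] f [-0.4119 -0.1613 -2.2581] g 0.18109267635291326 trim [  57.7 -134.1  159.6]
[-0.0295 -0.1378  0.013 ]
t 14.95 pos [ 0.5639 -0.0797  0.158 ] R cols [[0.993, -0.122, -0.001], [-0.001, -0.0, -1.0], [0.122, 0.993, -0.0]] f [-0.4571 -0.3417 -2.9442] g 0.17749922950583627 trim [  56.7 -134.2  158. ]
shift tool mm [  19.6  -21.9 -339.9] target [ 0.5421 -0.4195  0.18  ]
yaw deg -11.729781480463302
eraser -0.037032796452293903 0.056997377292702
eraser r -0.009618138169457485 0.04846282935652798
```

View pics/c8.png

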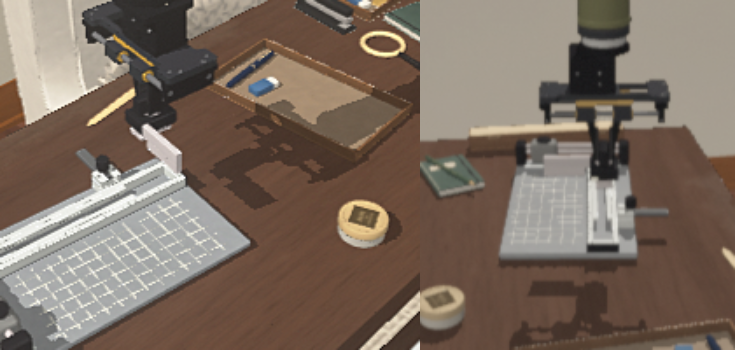

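drive_tool(increments="0 0 -15 0 255;1 0 -30 0 255;1 0 -35 0 255;1 0 -35 0 255;1 0 -35 0 255;1 0 -35 0 255;1 0 -35 0 255;1 0 -35 0 255;1 0 -35 0 255;1 0 -30 0 255;1 0 -20 0 255;0 0 0 -4 255;0 0 0 -4 255;0 0 0 -3.7 255;0 0 0 0 255;0 0 0 0 255")

```text
time: 16.95
position: [0.5329, -0.4183, 0.1583]
tool_rot: [-1.57, -0.064, 0.064]
ft_force: [-0.3, 0.4, -2.2]
grip_width: 0.183
```

Run:
```python
from h import *
ty=np.array([np.cos(np.radians(4.75)),np.sin(np.radians(4.75)),0]);T=np.array([.560,-.418,0])
tgt=T-.028*ty; plan(np.array([tgt[0],tgt[1],.12]),ty)
snap('wrist','w9.png');snap('side','d9.png');snap('scene','s9.png')
a=cv2.imread('pics/s9.png')[130:290,290:480];b=cv2.imread('pics/d9.png')[200:400,240:450]
cv2.imwrite('pics/c9.png',np.hstack([cv2.resize(a,(400,337)),cv2.resize(b,(354,337))]))
```

```text
t 16.95 pos [ 0.5329 -0.4183  0.1583] R cols [[0.997, 0.082, -0.0], [-0.0, 0.0, -1.0], [-0.082, 0.997, 0.0]] f [-0.2834  0.4414 -2.2206] g 0.18258572325104624 trim [  68.3 -474.   158.3]
shift tool mm [-0.9 38.3 -2. ] target [ 0.5321 -0.4203  0.12  ]
yaw deg -0.0737775959758693
```

View pics/c9.png

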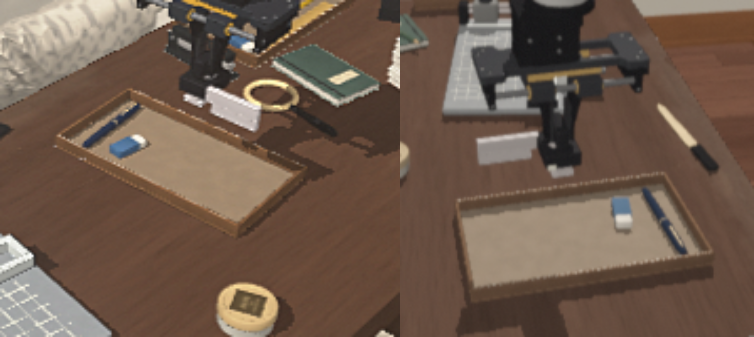

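View pics/w9.png

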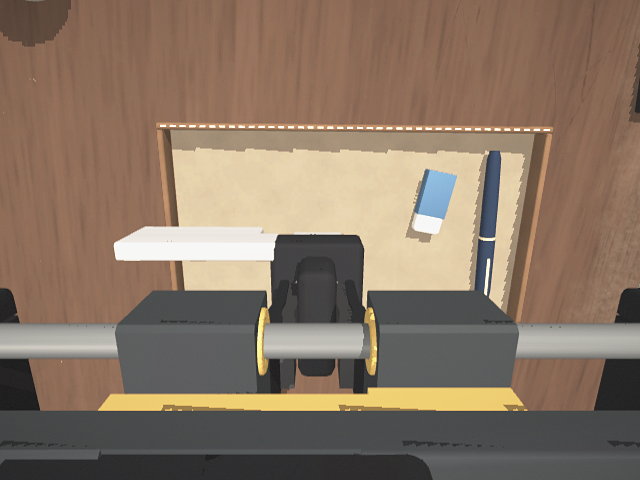

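Run:
```python
from h import *
W=load('w9.png');ty=np.array([np.cos(np.radians(4.75)),np.sin(np.radians(4.75)),0]);tx=np.array([ty[1],-ty[0],0]);T=np.array([.560,-.418,0])
for u,v,z in [(158,124,.021),(552,128,.021),(412,225,.004),(424,170,.004)]:
    q=onz(W,u,v,z)-T; print(u,v,(q@tx*1000).round(1),(q@ty*1000).round(1))
```

```text
158 124 -84.2 -146.7
552 128 -81.1 148.7
412 225 -2.5 53.1
424 170 -48.6 59.8
```

drive_tool(increments="0 20 -2 0 255;0 25 0 0 255;0 25 0 0 255;0 18 0 0 255;0 12 0 0 255;0 6 0 0 255;0 3 0 0 255;0 0 0 0 255;0 0 0 0 255")

```text
time: 18.23
position: [0.5336, -0.4206, 0.0503]
tool_rot: [-1.571, -0.065, 0.064]
ft_force: [0.2, -0.3, -3.3]
grip_width: 0.18
```

Run:
```python
from h import *
s,R=st()
snap('side','d10.png');snap('scene','s10.png')
a=cv2.imread('pics/s10.png')[130:290,290:480];b=cv2.imread('pics/d10.png')[250:400,260:440]
cv2.imwrite('pics/c10.png',np.hstack([cv2.resize(a,(400,337)),cv2.resize(b,(400,337))]))
```

```text
t 18.23 pos [ 0.5336 -0.4206  0.0503] R cols [[0.997, 0.082, 0.001], [0.001, -0.001, -1.0], [-0.082, 0.997, -0.001]] f [ 0.1774 -0.2939 -3.2662] g 0.180419298564514 trim [  69.3 -476.2   50.3]
```

View pics/c10.png

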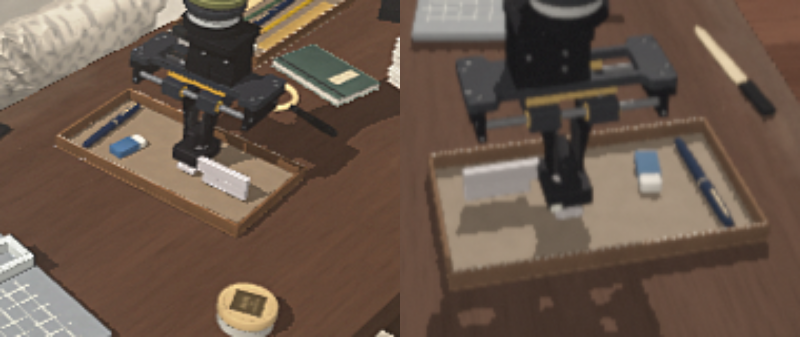

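The stop is about 7 mm above the floor, well inside the rim and clear of the eraser. I'll lower it in 2 mm steps until it touches.

drive_tool(increments="0 2 0 0 255;0 2 0 0 255;0 0 0 0 255")

```text
time: 18.7
position: [0.533, -0.4203, 0.0452]
tool_rot: [-1.57, -0.064, 0.065]
ft_force: [0.1, -0.0, -3.1]
grip_width: 0.179
```

drive_tool(increments="0 2 0 0 255;0 1 0 0 255;0 0 0 0 255")

```text
time: 19.08
position: [0.5332, -0.4204, 0.0426]
tool_rot: [-1.57, -0.065, 0.065]
ft_force: [0.1, 0.2, -2.1]
grip_width: 0.179
```

drive_tool(increments="0 1 0 0 255;0 0 0 0 255;0 0 0 0 255")

```text
time: 19.45
position: [0.5333, -0.4204, 0.0425]
tool_rot: [-1.57, -0.065, 0.065]
ft_force: [-2.8, 2.3, 5.5]
grip_width: 0.179
```

Contact: the z force went from about -3 N to +5.5 N at TCP z = 42.5 mm, close to the expected 43 mm. Releasing gently.

drive_tool(increments="0 -0.5 0 0 255;0 0 0 0 180;0 0 0 0 120;0 0 0 0 100;0 0 0 0 100;0 0 0 0 100", squeeze=10)

```text
time: 20.2
position: [0.5332, -0.4204, 0.042]
tool_rot: [-1.57, -0.065, 0.065]
ft_force: [1.1, -0.1, -0.2]
grip_width: 0.585
```

drive_tool(increments="0 -10 0 0 100;0 -20 0 0 100;0 -30 0 0 100;0 -40 0 0 100;0 -40 0 0 100;0 -20 0 0 100;0 0 0 0 100;0 0 0 0 100")

```text
time: 21.2
position: [0.5324, -0.42, 0.2004]
tool_rot: [-1.568, -0.063, 0.066]
ft_force: [-0.1, -1.0, 0.3]
grip_width: 0.604
```

Run:
```python
from h import *
s,R=st()
snap('side','d11.png');snap('scene','s11.png');snap('wrist','w11.png')
a=cv2.imread('pics/s11.png')[130:290,290:480];b=cv2.imread('pics/d11.png')[250:400,260:440]
cv2.imwrite('pics/c11.png',np.hstack([cv2.resize(a,(400,337)),cv2.resize(b,(400,337))]))
```

```text
t 21.2 pos [ 0.5324 -0.42    0.2004] R cols [[0.997, 0.082, -0.002], [-0.002, 0.001, -1.0], [-0.082, 0.997, 0.002]] f [-0.1201 -0.9824  0.2725] g 0.6035345686541623 trim [  68.1 -475.7  200.4]
```

View pics/c11.png

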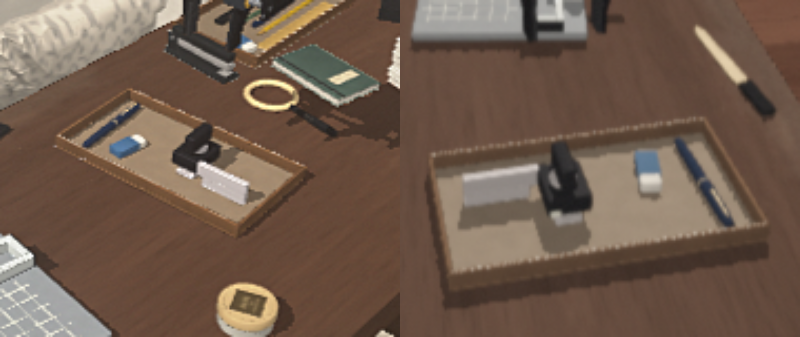

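View pics/w11.png

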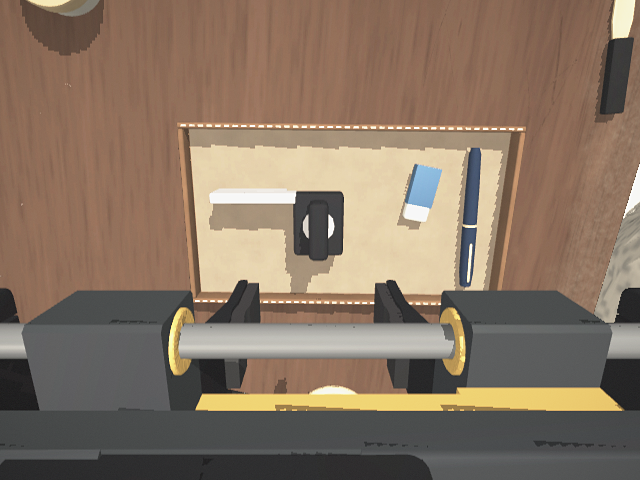

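View pics/s11.png

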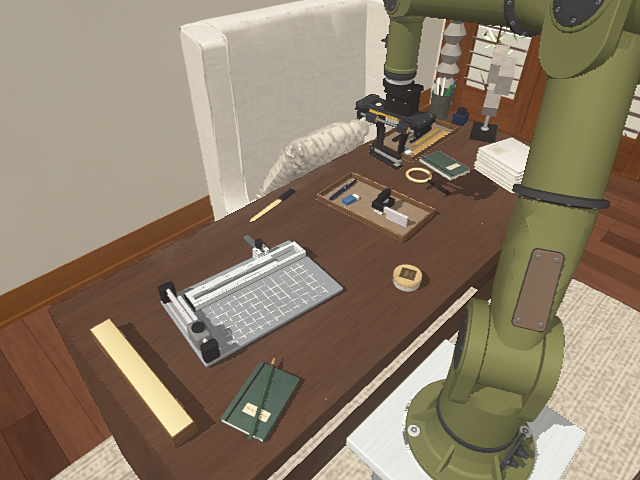

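The stop stands upright in the near half of the tray, with its block at wrist pixel (318,222). Pen, eraser, tin, notebook and opener sit where they did in the first picture, and the arm is clear. Handing in.

Run:
```python
from h import *
print(workorder.close_job())
```

```text
the job is handed in; nothing more can be done
None
```

The paper stop is off the trimmer and standing on its foot in the empty half of the tray. I handed the job in at about 21 s of the 64 s allowed; no verdict was reported.

- **Bolt:** I pushed the knob back until the force rose to about 10 N at its end stop. The camera showed about 55 mm of travel.
- **Stop on the track:** I gripped it by the wing and slid it to y ≈ -133 mm (window -121 to -150 mm). Then I lifted it straight up; the wrist carried about 2 to 3 N.
- **Placing:** I lowered it until it touched the floor at TCP z = 42.5 mm, where I expected 43 mm, then released it. By the gripper's position its origin is about 27 mm on the robot's side of the tray's middle.
- **Last checks:** The final pictures show it upright and wholly inside the rim. The pen, eraser, tin, notebook and letter opener look unmoved; I judged that by eye. The gripper is about 0.2 m up and touches nothing.
- **Disagreements:** The camera views differed by about 2 mm on the fence's position, and by up to about 5 mm between estimates of where the stop started along the track. Neither was enough to matter. No check failed.

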